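# Load the cup dryer and set it going

## Robot

A 6-joint arm with a two-finger parallel gripper is mounted at the origin on a cart in front of the work surface, level with it; the furniture and walls round the work are solid. World frame = base frame: x ahead of the robot, y to its left, z up, the work surface at z = 0. Lengths are in m, angles in rad, forces in N, time in s.
With the tool pointing down it reaches from about 0.375 to 0.975 m from the base axis. Payload 3.8 kg.
Tool frame: the origin (TCP) lies midway between the tips of the shut fingers; the grasp point (between the pads) lies 19 mm behind it; x points along the fingers, y is the direction in which the jaws open and shut, and the axes are right-handed (so a half turn about x gives the same grasp; the last joint's range is limited). The gripper opens to 88 mm and grips with 3 to 60 N. Pads are 18 mm wide; open, the fingers measure 123 mm over their backs; the gripper's body (75 mm by 187 mm) begins 45 mm behind the grasp point.
Start: joints at [1.23, 0.264, 1.604, -0, 1.274, -0.037], TCP at [0.202, 0.644, 0.239] pointing down, gripper open.
Joint ranges: [-2.63, 2.63], [-0.94, 2.18], [0.31, 2.57], [-1.31, 4.45], [0, 2.66], [-2.55, 2.55]. Speed limits (rad/s): [2.57, 2.57, 3.14, 3.14, 3.14, 3.14].

## Interface

Orientations are given as a rotation vector (axis times angle).
In Python, from cell import manip, inverse_kinematics, cams, order gives the robot as it stands. Calls block until the motion is done:
- manip.move_pose(position, orientation): joint-space move of the TCP to a pose.
- manip.move_linear(position, rate=0.15, rot=None): straight line of the TCP; rot=None keeps the orientation; rate is the mean speed in m/s.
- manip.set_joints(angles): joint-space move.
- manip.set_gripper(opening, force=None): finger opening in m; force is the grip in N (None keeps the last); returns when the fingers have stopped.
- manip.dwell(seconds).
- inverse_kinematics(position, orientation): joint angles nearest the present ones, or None.
- manip.state(): the state.
- cams.capture(name): name is "side" or "top" or "wrist"; returns a dict with "image" (480x640x3 uint8, blue, green, red), "z_map" (480x640 float32, m along the optical axis (not along the pixel's ray), 0 where there is no reading), "intrinsics" (3x3 intrinsics, pixels), "position" and "orientation" of the camera in the world; the wrist camera has in their place "T_tool_cam" (4x4, takes a point from camera to tool coordinates, whose origin is the TCP and whose axes are the tool frame's). Camera axes: x right, y down, z forward; pixel columns grow to the right and rows downward; lengths in m; the calibration is good to about 2 mm. A picture is of the moment at which its call begins: read the wrist's pose just before it.
A pose or a line that the arm cannot do raises manip.IKError and nothing moves.
- order.close_job(): hands the job in, once; it reports no verdict.
The state is a dict: "clock": time; "joint_pos": joint angles; "joint_velocities": joint speeds; "tau": joint torques, N m; "tool_pos": TCP position; "tcp_rot": TCP orientation; "contact_force": force on the tool from outside, world axes, zero at the start; "moment": the same for the moment, N m; "gripper_width": finger opening in m.
Only numpy, scipy, OpenCV 4.12 (cv2) and the standard library are available. Lean on these libraries where they do the work, as an engineer would, in place of code of your own. Each camera call takes 0.05 s, during which the arm holds its last target. There are 200 camera calls.

## Task

Dry the rinsed mixing cups: first turn the dryer's dial to off (the white mark), then, leaving it off, hang every orange cup mouth down on a draining peg of its own, pushed on until it sits on the peg's tip. When all cups hang, turn the dial to the green mark so that it clicks in, and then press the red button fully down and let go; leave the other things on the bench where they are.

Things in the scene. Friction and masses are not known exactly. Their poses are not given: they have to be found in the camera images.
- cup_1_mid (a point): An orange plastic mixing cup with an aluminium collar round its mouth, standing mouth down on the bench (may be absent). 80 mm tall; collar (at the bottom) 76 mm across, 14 mm high; above it a round body tapering from 65 to 58 mm at the closed end (top); inside 58 mm at the mouth, 76 mm deep, closed end 4 mm thick; 0.1 kg, most of it in the collar. The point is on its axis, 40 mm from either end; z points from mouth to closed end.
- cup_2_mid (a point): An orange plastic mixing cup with an aluminium collar round its mouth, standing mouth down on the bench (may be absent). 80 mm tall; collar (at the bottom) 76 mm across, 14 mm high; above it a round body tapering from 65 to 58 mm at the closed end (top); inside 58 mm at the mouth, 76 mm deep, closed end 4 mm thick; 0.1 kg, most of it in the collar. The point is on its axis, 40 mm from either end; z points from mouth to closed end.
- cup_3_mid (a point): An orange plastic mixing cup with an aluminium collar round its mouth, standing mouth down on the bench (may be absent). 80 mm tall; collar (at the bottom) 76 mm across, 14 mm high; above it a round body tapering from 65 to 58 mm at the closed end (top); inside 58 mm at the mouth, 76 mm deep, closed end 4 mm thick; 0.1 kg, most of it in the collar. The point is on its axis, 40 mm from either end; z points from mouth to closed end.
- cup_4_mid (a point): An orange plastic mixing cup with an aluminium collar round its mouth, standing mouth down on the bench (may be absent). 80 mm tall; collar (at the bottom) 76 mm across, 14 mm high; above it a round body tapering from 65 to 58 mm at the closed end (top); inside 58 mm at the mouth, 76 mm deep, closed end 4 mm thick; 0.1 kg, most of it in the collar. The point is on its axis, 40 mm from either end; z points from mouth to closed end.
- peg_1_tip (a point): Tip of a white round draining peg of the drying rack, 31 mm thick, leaning 25 degrees from the vertical to the robot's side; the point is the very top of the peg, on its axis, 130 mm above the bench; z points up along the peg, out of the tip. On a seated cup the inside of its closed end rests on the tip: the tip is then about 36 mm from the cup's mid point, towards the closed end.
- peg_2_tip (a point): Tip of a white round draining peg of the drying rack, 31 mm thick, leaning 25 degrees from the vertical to the robot's side; the point is the very top of the peg, on its axis, 130 mm above the bench; z points up along the peg, out of the tip. On a seated cup the inside of its closed end rests on the tip: the tip is then about 36 mm from the cup's mid point, towards the closed end.
- peg_3_tip (a point): Tip of a white round draining peg of the drying rack, 31 mm thick, leaning 25 degrees from the vertical to the robot's side; the point is the very top of the peg, on its axis, 130 mm above the bench; z points up along the peg, out of the tip. On a seated cup the inside of its closed end rests on the tip: the tip is then about 36 mm from the cup's mid point, towards the closed end.
- peg_4_tip (a point): Tip of a white round draining peg of the drying rack, 31 mm thick, leaning 25 degrees from the vertical to the robot's side; the point is the very top of the peg, on its axis, 130 mm above the bench; z points up along the peg, out of the tip. On a seated cup the inside of its closed end rests on the tip: the tip is then about 36 mm from the cup's mid point, towards the closed end.
- rack: Drying rack, fixed: grey drip tray 150 (x) x 460 (y) mm, 22 mm high, with a 49 mm high blower housing along its far (+x) edge; four pegs in a row along y, 105 mm apart. The pegs' thick part is 115 mm long. A hung cup sits loosely and may lean up to about 20 degrees from its peg. Origin at the centre of the underside.
- dial_grip (a point): Black selector dial on top of the grey control box (140 x 180 x 60 mm high): a bar 50 mm long, 14 mm wide, standing 23 mm proud of a 50 mm disc whose top is 12 mm above the box top; bar top 35 mm above the box top. The point is on the turning axis (vertical), 24 mm above the box top and 11 mm below the bar's top. x points along the bar to its pointer end (white line), z up.
- dial (a joint): Angle of the dial, rad: 0 at the off mark, growing clockwise seen from above. It clicks into four positions 30 degrees apart: 0 (off), 0.524, 1.047, 1.571, and stops just past each end. It takes up to about 0.1 N m to turn and springs into the nearest click when let go. It starts at one of the three coloured marks.
- dial_pointer (a point): The point on the circle of the marks, 45 mm from the dial's axis, at which the dial's pointer end aims (level with the box top).
- off_mark (a point): The off mark: a white dot with a black rim on the box top beside the dial, 45 mm from its axis; first of the four marks, at the anticlockwise end of the row. Point at its centre.
- green_mark: Green dot, 15 mm across, on the box top, 45 mm from the dial's axis, at one of the three other click positions (which one varies). Point at its centre.
- yellow_mark: Yellow dot, likewise.
- blue_mark: Blue dot, likewise.
- start_button_top (a point): Centre of the top of the red push button (32 mm across) in a black round housing on the control box, 88 mm from the dial's axis; it is pressed straight down.
- start_button (a joint): Travel of the red button, m: 0 up, 0.006 fully down. A spring returns it; about 5 N holds it fully down.
- jar_nuts: Bystander: glass screw-top jar with a dark lid, 68 mm across, 95 mm tall, left of the cups. Origin at the centre of its underside.
- paint_brush: Bystander: red-handled paint brush lying flat, 208 x 51 x 16 mm, near the front edge. Origin at the centre of its underside.
- wood_offcut: Bystander: square wood offcut, 60 x 60 x 20 mm, near the front edge. Origin at the centre of its underside.

How it is judged:
On the way, in this order (a step that is already met when the one before it is completed fails the run):
1. the dial is turned to off (value of joint dial below 0.15 rad), for 0.2 s.
2. every cup hangs on a peg, the dial still at off (((distance between cup_1_mid and peg_1_tip below 0.046 m and z of peg_1_tip in the frame of cup_1_mid above 0.027 m) or (distance between cup_1_mid and peg_2_tip below 0.046 m and z of peg_2_tip in the frame of cup_1_mid above 0.027 m) or (distance between cup_1_mid and peg_3_tip below 0.046 m and z of peg_3_tip in the frame of cup_1_mid above 0.027 m) or (distance between cup_1_mid and peg_4_tip below 0.046 m and z of peg_4_tip in the frame of cup_1_mid above 0.027 m)) and ((distance between cup_2_mid and peg_1_tip below 0.046 m and z of peg_1_tip in the frame of cup_2_mid above 0.027 m) or (distance between cup_2_mid and peg_2_tip below 0.046 m and z of peg_2_tip in the frame of cup_2_mid above 0.027 m) or (distance between cup_2_mid and peg_3_tip below 0.046 m and z of peg_3_tip in the frame of cup_2_mid above 0.027 m) or (distance between cup_2_mid and peg_4_tip below 0.046 m and z of peg_4_tip in the frame of cup_2_mid above 0.027 m)) and ((distance between cup_3_mid and peg_1_tip below 0.046 m and z of peg_1_tip in the frame of cup_3_mid above 0.027 m) or (distance between cup_3_mid and peg_2_tip below 0.046 m and z of peg_2_tip in the frame of cup_3_mid above 0.027 m) or (distance between cup_3_mid and peg_3_tip below 0.046 m and z of peg_3_tip in the frame of cup_3_mid above 0.027 m) or (distance between cup_3_mid and peg_4_tip below 0.046 m and z of peg_4_tip in the frame of cup_3_mid above 0.027 m)) and ((distance between cup_4_mid and peg_1_tip below 0.046 m and z of peg_1_tip in the frame of cup_4_mid above 0.027 m) or (distance between cup_4_mid and peg_2_tip below 0.046 m and z of peg_2_tip in the frame of cup_4_mid above 0.027 m) or (distance between cup_4_mid and peg_3_tip below 0.046 m and z of peg_3_tip in the frame of cup_4_mid above 0.027 m) or (distance between cup_4_mid and peg_4_tip below 0.046 m and z of peg_4_tip in the frame of cup_4_mid above 0.027 m)) and value of joint dial below 0.15 rad), for 0.3 s.
3. the dial is turned to the green mark, all cups on their pegs (((distance between cup_1_mid and peg_1_tip below 0.046 m and z of peg_1_tip in the frame of cup_1_mid above 0.027 m) or (distance between cup_1_mid and peg_2_tip below 0.046 m and z of peg_2_tip in the frame of cup_1_mid above 0.027 m) or (distance between cup_1_mid and peg_3_tip below 0.046 m and z of peg_3_tip in the frame of cup_1_mid above 0.027 m) or (distance between cup_1_mid and peg_4_tip below 0.046 m and z of peg_4_tip in the frame of cup_1_mid above 0.027 m)) and ((distance between cup_2_mid and peg_1_tip below 0.046 m and z of peg_1_tip in the frame of cup_2_mid above 0.027 m) or (distance between cup_2_mid and peg_2_tip below 0.046 m and z of peg_2_tip in the frame of cup_2_mid above 0.027 m) or (distance between cup_2_mid and peg_3_tip below 0.046 m and z of peg_3_tip in the frame of cup_2_mid above 0.027 m) or (distance between cup_2_mid and peg_4_tip below 0.046 m and z of peg_4_tip in the frame of cup_2_mid above 0.027 m)) and ((distance between cup_3_mid and peg_1_tip below 0.046 m and z of peg_1_tip in the frame of cup_3_mid above 0.027 m) or (distance between cup_3_mid and peg_2_tip below 0.046 m and z of peg_2_tip in the frame of cup_3_mid above 0.027 m) or (distance between cup_3_mid and peg_3_tip below 0.046 m and z of peg_3_tip in the frame of cup_3_mid above 0.027 m) or (distance between cup_3_mid and peg_4_tip below 0.046 m and z of peg_4_tip in the frame of cup_3_mid above 0.027 m)) and ((distance between cup_4_mid and peg_1_tip below 0.046 m and z of peg_1_tip in the frame of cup_4_mid above 0.027 m) or (distance between cup_4_mid and peg_2_tip below 0.046 m and z of peg_2_tip in the frame of cup_4_mid above 0.027 m) or (distance between cup_4_mid and peg_3_tip below 0.046 m and z of peg_3_tip in the frame of cup_4_mid above 0.027 m) or (distance between cup_4_mid and peg_4_tip below 0.046 m and z of peg_4_tip in the frame of cup_4_mid above 0.027 m)) and horizontal distance between dial_pointer and green_mark below 0.007 m), for 0.3 s.
4. the red button is pressed down, the dial at the green mark (value of joint start_button above 0.0045 m and horizontal distance between dial_pointer and green_mark below 0.007 m).
At the end, for the whole second after the job is handed in: Every cup that is present hangs on a peg (peg tip more than 27 mm towards the closed end from the cup's mid point and within 46 mm of that point) and is at rest; the dial's pointer is within 7 mm of the green mark's centre (about 9 degrees); the button is up again after the press (all of step 3 and linear speed of each of cup_1, cup_2, cup_3, cup_4 below 0.03 m/s and value of joint start_button below 0.002 m); the robot touches nothing.
It fails at once if one of the other loose things is pushed more than 60 mm from its place (distance of any of jar_nuts, paint_brush, wood_offcut from where it was at the start of the episode above 0.06 m).
It fails at once if the jar is tipped over (angle between jar_nuts's own z axis and vertical above 0.6 rad).
It fails at once if the red button is pressed before the dial stands at green (value of joint start_button above 0.0045 m and not (horizontal distance between dial_pointer and green_mark below 0.007 m)).
Of cup_1, cup_2, cup_3, cup_4 only 3 to 4 are there at a start; the rules pass over those that are not, and their reading is None.
At some moment in a run one of cup_1, cup_2, cup_3, cup_4 may be knocked a few centimetres aside while the robot is not near it.
It also fails if it takes over 200 s, if anything falls off the work surface, if the arm or the gripper's body presses on something with over 40 N, if the wrist force passes 120 N, or if a joint passes its speed limit or range.

## Working session

There is one attempt and no reset: what is moved stays moved. The work goes in short steps, each a Python script; the robot and the scene stay as the last script left them, time stands still between calls to the robot, and variables do not carry over. Pictures are saved under pics/ and viewed, about 12 in all and at most 16, crops included, and the job is handed in when it is done.

```bash
ls; mkdir -p pics; cat > h.py <<'E'
import numpy as np, cv2
from scipy.spatial.transform import Rotation as R
from cell import manip, inverse_kinematics, cams, order
def cap(name):
    s=manip.state(); c=cams.capture(name)
    if name=="wrist":
        T=np.eye(4);T[:3,:3]=R.from_rotvec(s["tcp_rot"]).as_matrix();T[:3,3]=s["tool_pos"];T=T@c["T_tool_cam"]
    else:
        T=np.eye(4);o=np.array(c["orientation"])
        T[:3,:3]=o if o.shape==(3,3) else R.from_rotvec(o).as_matrix();T[:3,3]=c["position"]
    z=c["z_map"];K=np.array(c["intrinsics"]);v,u=np.mgrid[:480,:640]
    P=np.stack([(u-K[0,2])/K[0,0]*z,(v-K[1,2])/K[1,1]*z,z],-1)@T[:3,:3].T+T[:3,3]
    P[z==0]=np.nan
    return c["image"],P,T,K
E
python3 - <<'E'
from h import *
print(manip.state())
for n in("top","side"):
    im,P,T,K=cap(n); cv2.imwrite(f"pics/{n}0.png",im); np.save(f"{n}0.npy",P); print(n,T,K)
E
```

```text
pics
{'clock': 0.0, 'joint_pos': array([ 1.23011280e+00,  2.64752403e-01,  1.60535277e+00,  6.97391823e-06,
        1.27368617e+00, -3.68982129e-02]), 'joint_velocities': array([ 0.0007859 , -0.00117719,  0.00027452,  0.0005118 ,  0.00029535,
       -0.00059482]), 'tau': array([-1.72933189e-03, -5.02093291e+01, -3.56885004e+01,  7.26793916e-02,
        2.93359347e-02, -1.34876159e-04]), 'tool_pos': array([0.20168049, 0.64343389, 0.23739997]), 'tcp_rot': array([ 0.2367412 ,  1.55803332, -0.24014246]), 'contact_force': array([ 0.04971389, -0.44174368,  0.29454817]), 'moment': array([-0.02220049,  0.00953039,  0.02826525]), 'gripper_width': 0.08816605388244222}
top [[ 3.66246182e-03 -9.81278551e-01  1.92559060e-01  2.32937895e-01]
 [-9.99921499e-01 -1.28626937e-03  1.24636346e-02 -3.47134180e-03]
 [-1.19826145e-02 -1.92589592e-01 -9.81206230e-01  1.47496487e+00]
 [ 0.00000000e+00  0.00000000e+00  0.00000000e+00  1.00000000e+00]] [[551.92460333   0.         314.09561638]
 [  0.         551.92460333 226.15360066]
 [  0.           0.           1.        ]]
side [[ 1.26381914e-02 -7.28689517e-01  6.84727584e-01 -7.99115253e-01]
 [-9.99802512e-01  1.29415121e-03  1.98308499e-02 -4.62365129e-02]
 [-1.53366735e-02 -6.84842985e-01 -7.28529253e-01  1.47450049e+00]
 [ 0.00000000e+00  0.00000000e+00  0.00000000e+00  1.00000000e+00]] [[616.8415997    0.         322.31184469]
 [  0.         616.8415997  231.23900634]
 [  0.           0.           1.        ]]
```

View pics/top0.png

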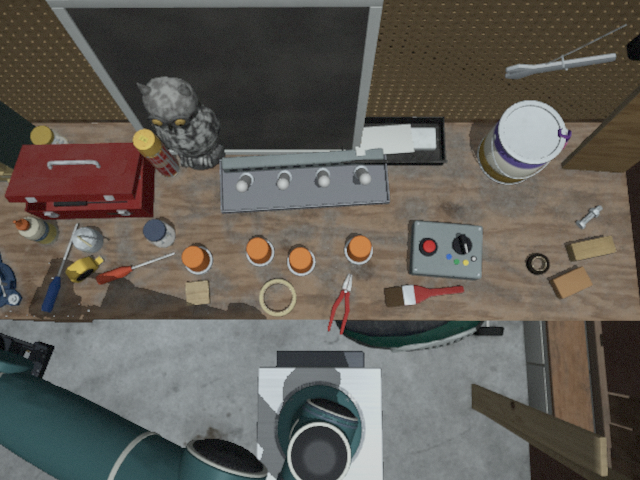

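View pics/side0.png

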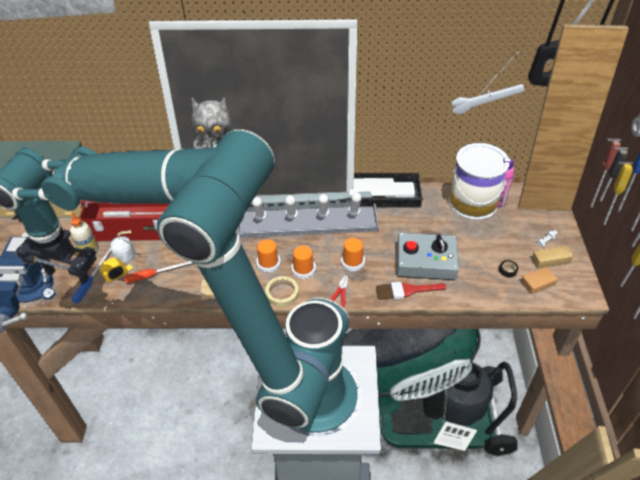

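```bash
cat >> h.py <<'E'
def cups(im,P):
    "clusters of orange"
    hsv=cv2.cvtColor(im,cv2.COLOR_BGR2HSV)
    m=cv2.inRange(hsv,(5,150,100),(20,255,255))
    n,l,st,c=cv2.connectedComponentsWithStats(m)
    out=[]
    for i in range(1,n):
        if st[i,4]<150: continue
        Q=P[l==i]; Q=Q[~np.isnan(Q[:,0])]
        if len(Q)<50: continue
        zt=np.percentile(Q[:,2],97); t=Q[Q[:,2]>zt-.006]
        out.append((c[i].round(),st[i,4],zt.round(4),((t.min(0)+t.max(0))/2).round(4),(t.max(0)-t.min(0)).round(3)))
    return out
E
python3 - <<'E'
from h import *
for n in("top","side"):
    im=cv2.imread(f"pics/{n}0.png");P=np.load(f"{n}0.npy")
    print(n)
    for c in cups(im,P): print(c)
    hsv=cv2.cvtColor(im,cv2.COLOR_BGR2HSV)
    for nm,lo,hi in(("g",(45,100,60),(80,255,255)),("y",(22,130,120),(35,255,255)),("b",(95,130,80),(125,255,255)),("r",(0,160,100),(4,255,255))):
        k,l,st,c=cv2.connectedComponentsWithStats(cv2.inRange(hsv,lo,hi))
        for i in range(1,k):
            if st[i,4]>25: print(nm,c[i].round(1),st[i,4],np.nanmean(P[l==i],0).round(4))
E
```

```text
top
(array([258., 250.]), np.int32(464), np.float64(0.0837), array([0.4484, 0.1589, 0.0833]), array([0.055, 0.054, 0.011]))
(array([359., 248.]), np.int32(438), np.float64(0.0846), array([ 0.454 , -0.1032,  0.0837]), array([0.054, 0.051, 0.01 ]))
(array([194., 258.]), np.int32(470), np.float64(0.0837), array([0.4262, 0.3244, 0.0824]), array([0.057, 0.055, 0.009]))
(array([300., 259.]), np.int32(453), np.float64(0.0838), array([0.4225, 0.0487, 0.083 ]), array([0.054, 0.054, 0.01 ]))
(array([115., 273.]), np.int32(242), np.float64(0.0315), array([0.3865, 0.547 , 0.0295]), array([0.035, 0.08 , 0.008]))
y [ 40.8 134.8] 196 [0.7499 0.7399 0.094 ]
y [149.2 148.6] 72 [0.6684 0.4083 0.2181]
y [ 98.4 260.5] 27 [0.4267 0.5971 0.0025]
y [ 80.  266.2] 279 [0.405  0.6232 0.0534]
b [ 49.3 294.7] 187 [0.3331 0.7102 0.0254]
r [ 86.1 183.9] 109 [0.5909 0.5689 0.1821]
r [130.1 202.5] 138 [0.5853 0.5191 0.0115]
r [428.6 245.7] 117 [ 0.4562 -0.2782  0.0797]
r [339.7 297.4] 35 [ 0.329  -0.0532  0.0104]
r [344.6 315.9] 71 [ 0.281  -0.0658  0.0094]
side
(array([353., 251.]), np.int32(457), np.float64(0.085
[... 259 characters left out ...]
1, 0.0512, 0.0855]), array([0.057, 0.054, 0.01 ]))
(array([139., 275.]), np.int32(248), np.float64(0.0342), array([0.3785, 0.5504, 0.0335]), array([0.039, 0.074, 0.01 ]))
y [623.9 178. ] 264 [ 0.4696 -0.8358  0.3349]
y [637.2 260.1] 43 [ 0.2527 -0.8313  0.2444]
y [112.  267.3] 306 [0.3945 0.6289 0.046 ]
b [637.2 165.8] 66 [ 0.4318 -0.8323  0.4113]
b [ 10.8 261.2] 82 [0.3264 0.8728 0.1544]
b [ 30.7 286.5] 199 [0.3226 0.8544 0.0432]
b [ 81.6 290.6] 195 [0.3185 0.7054 0.0295]
b [  6.1 297.5] 374 [0.2211 0.8591 0.1239]
r [126.1 222.1] 1492 [0.586  0.63   0.0463]
r [411.  245.3] 74 [ 0.4514 -0.2774  0.0814]
r [420.5 287.4] 195 [ 0.3432 -0.3028  0.0138]
r [339.4 295.3] 93 [ 0.3152 -0.0605  0.0114]
```

Top view shows four cups at px (258,250), (359,248), (194,258) and (300,259). The pegs are at (244,183), (283,181), (322,178) and (363,175). The control box is around (447,250), with the red button at (428,246) and the dial at (463,243). The side view agrees, though the arm hides one cup. Next I'll measure the peg tips and look at the dial from close by.

```bash
cat >> h.py <<'E'
def rot(ax,ay):
    ax=np.array(ax,float);ax/=np.linalg.norm(ax);ay=np.array(ay,float);ay-=ax*(ax@ay);ay/=np.linalg.norm(ay)
    return R.from_matrix(np.stack([ax,ay,np.cross(ax,ay)],1)).as_rotvec()
E
python3 - <<'E'
from h import *
for n in("top","side"):
    P=np.load(f"{n}0.npy")
    m=((P[...,2]>.105)&(P[...,2]<.15)&(P[...,0]>.5)&(P[...,0]<.68)&(abs(P[...,1])<.3)).astype(np.uint8)
    k,l,st,c=cv2.connectedComponentsWithStats(m)
    for i in range(1,k):
        if st[i,4]>20: Q=P[l==i]; print(n,c[i].round(),st[i,4],Q.mean(0).round(4),Q.min(0).round(3),Q.max(0).round(3))
    m=((P[...,2]>.083)&(P[...,2]<.11)&(P[...,0]>.4)&(P[...,0]<.52)&(P[...,1]<-.3)&(P[...,1]>-.42))
    Q=P[m];print("bar",len(Q),Q.mean(0),Q.min(0),Q.max(0))
    # tray plane edges
    m=((P[...,2]>.015)&(P[...,2]<.03)&(P[...,0]>.5)&(P[...,0]<.66)&(abs(P[...,1])<.35));Q=P[m].astype(np.float32)
    print("tray",cv2.minAreaRect(Q[:,:2]))
for ay in([0,1,0],[0,-1,0]):
    o=rot([0,0,-1],ay)
    q=inverse_kinematics([.42,-.345,.27],o);print(q)
for s in(1,-1):
  for y in(.2,.1,0,-.1): 
    o=rot([np.sin(.436),0,-np.cos(.436)],[s,0,0]);print(s,y,inverse_kinematics([.55,y,.25],o),inverse_kinematics([.6,y,.11],o))
  for p in([.448,.159],[.454,-.103],[.426,.324],[.42,.05]):
    print(p,inverse_kinematics(p+[.04],rot([0,0,-1],[s,0,0])),inverse_kinematics(p+[.3],rot([0,0,-1],[s,0,0])))
q=inverse_kinematics([.42,-.345,.3],rot([0,0,-1],[0,1,0]))
manip.move_pose([.40,-.33,.30],rot([0,0,-1],[0,1,0]))
im,P,T,K=cap("wrist");cv2.imwrite("pics/w1.png",im);np.savez("w1.npz",P=P,T=T,K=K);print(T)
E
```

```text
top [365. 178.] 127 [ 0.6214 -0.1148  0.1253] [ 0.607 -0.13   0.106] [ 0.644 -0.1    0.137]
top [324. 181.] 123 [ 0.6145 -0.0111  0.1253] [ 0.6   -0.026  0.108] [0.638 0.004 0.138]
top [283. 183.] 128 [0.6085 0.0929 0.125 ] [0.594 0.079 0.106] [0.63  0.108 0.137]
top [242. 186.] 129 [0.6012 0.1967 0.1253] [0.587 0.183 0.105] [0.625 0.213 0.136]
bar 125 [ 0.45960017 -0.36607651  0.09249369] [ 0.43598062 -0.37751416  0.08327644] [ 0.48433776 -0.35562876  0.10048694]Traceback (most recent call last):
  File "<stdin>", line 12, in <module>
cv2.error: OpenCV(4.12.0) /io/opencv/modules/imgproc/src/convhull.cpp:143: error: (-215:Assertion failed) total >= 0 && (depth == CV_32F || depth == CV_32S) in function 'convexHull'
```

```bash
python3 - <<'E'
from h import *
P=np.load("side0.npy")
m=((P[...,2]>.105)&(P[...,2]<.15)&(P[...,0]>.5)&(P[...,0]<.68)&(abs(P[...,1])<.3)).astype(np.uint8)
k,l,st,c=cv2.connectedComponentsWithStats(m)
for i in range(1,k):
    if st[i,4]>20: Q=P[l==i]; print("side",c[i].round(),st[i,4],Q.mean(0).round(4),Q.min(0).round(3),Q.max(0).round(3))
f=lambda q: None if q is None else np.round(q,2)
for s in(1,-1):
  for y in(.2,-.1): 
    o=rot([np.sin(.436),0,-np.cos(.436)],[s,0,0]);print(s,y,f(inverse_kinematics([.55,y,.25],o)),f(inverse_kinematics([.6,y,.11],o)))
  for p in([.448,.159],[.454,-.103],[.426,.324],[.42,.05]):
    print(p,f(inverse_kinematics(p+[.04],rot([0,0,-1],[s,0,0]))),f(inverse_kinematics(p+[.2],rot([0,0,-1],[s,0,0]))))
manip.move_pose([.42,-.33,.30],rot([0,0,-1],[0,1,0]))
im,P,T,K=cap("wrist");cv2.imwrite("pics/w1.png",im);np.savez("w1.npz",P=P,T=T,K=K);print(T,manip.state()["joint_pos"])
E
```

```text
side [356. 198.] 82 [ 0.6158 -0.114   0.124 ] [ 0.603 -0.127  0.108] [ 0.634 -0.099  0.141]
side [323. 199.] 76 [ 0.6089 -0.0099  0.1255] [ 0.592 -0.022  0.108] [0.628 0.003 0.137]
side [257. 202.] 79 [0.5961 0.1977 0.1233] [0.58  0.185 0.106] [0.613 0.214 0.136]
side [290. 201.] 82 [0.6026 0.0938 0.124 ] [0.589 0.079 0.105] [0.619 0.107 0.137]
1 0.2 [ 0.4  -0.15  2.08 -0.23  0.82  0.52] [ 0.36  0.09  2.13 -0.3   0.53  0.59]
1 -0.1 [-0.3  -0.23  2.14  0.17  0.82 -0.39] [-0.27  0.03  2.19  0.23  0.51 -0.45]
[0.448, 0.159] [ 0.29  0.11  2.2  -0.    0.84  0.29] [ 0.29 -0.09  2.06 -0.    1.17  0.29]
[0.454, -0.103] [-0.28  0.09  2.22 -0.    0.83 -0.28] [-0.28 -0.11  2.08 -0.    1.17 -0.28]
[0.426, 0.324] [ 0.6   0.21  2.07 -0.    0.86  0.6 ] [ 0.6   0.03  1.95 -0.    1.17  0.6 ]
[0.42, 0.05] [ 0.06  0.01  2.3  -0.    0.83  0.06] [ 0.06 -0.2   2.16 -0.    1.19  0.06]
-1 0.2 None [ 0.36  0.09  2.13 -0.3   0.53 -2.55]
-1 -0.1 None None
[0.448, 0.159] None None
[0.454, -0.103] None None
[0.426, 0.324] [ 0.6   0.21  2.07 -0.    0.86 -2.54] [ 0.6   0.03  1.95  0.    1.17 -2.54]
[0.42, 0.05] None None
[[-2.63563647e-04  9.60304732e-01  2.78952956e-01  3.47787104e-01]
 [ 9.99999963e-01  2.33425077e-04  1.41258341e-04 -3.30167221e-01]
 [ 7.05364379e-05  2.78952983e-01 -9.60304758e-01  4.45887616e-01]
 [ 0.00000000e+00  0.00000000e+00  0.00000000e+00  1.00000000e+00]] [-7.11597198e-01 -3.71547655e-02  1.82485122e+00  1.36539593e-04
  1.35397269e+00 -2.28331912e+00]
```

View pics/w1.png

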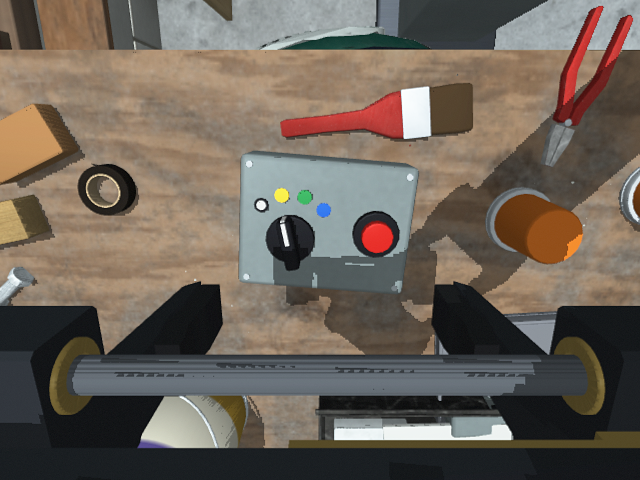

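Wrist view, where up is towards the robot: white mark at (261,205), yellow (281,195), green (305,197), blue (323,210), dial centre near (290,240), button at (377,237). The pointer stands at yellow, and green is the third position.

```bash
cat >> h.py <<'E'
def onplane(px,T,K,z):
    px=np.array(px,float).reshape(-1,2);d=np.c_[(px-K[[0,1],[2,2]])/K[[0,1],[0,1]],np.ones(len(px))]@T[:3,:3].T
    return T[:3,3]+d*((z-T[2,3])/d[:,2])[:,None]
E
python3 - <<'E'
from h import *
from scipy.optimize import least_squares
d=np.load("w1.npz");T,K=d["T"],d["K"]
M=onplane([[261,205],[281,195.5],[305,197],[323.5,210]],T,K,.06)
f=lambda p:np.r_[(M[:,:2]-p[:2]-.045*np.c_[np.cos(p[2]-np.arange(4)*np.pi/6),np.sin(p[2]-np.arange(4)*np.pi/6)]).ravel()]
s=least_squares(f,[.455,-.365,np.pi]);print(M.round(4),s.x,np.degrees(s.x[2]),s.fun.round(4))
B=onplane([[377,237]],T,K,.078);print("button",B, np.hypot(*(B[0,:2]-s.x[:2])))
P=d["P"];print(P[237,377],P[240:260,288:294,2].max(),P[180,400])
np.save("dial.npy",np.r_[s.x,B[0]])
E
```

```text
[[ 0.4267 -0.3971  0.06  ]
 [ 0.4169 -0.3764  0.06  ]
 [ 0.4185 -0.3521  0.06  ]
 [ 0.4319 -0.3334  0.06  ]] [ 0.46102332 -0.36772807  3.84760741] 220.45166567680297 [-0.0001 -0.0002  0.0002 -0.0005 -0.0002  0.0006  0.0001  0.0001]
button [[ 0.45541195 -0.28003286  0.078     ]] 0.08787454819433697
[ 0.45457294 -0.28042369  0.08086792] 0.0962131721959677 [ 0.40121042 -0.25674536  0.06004641]
```

```bash
cat >> h.py <<'E'
def turn_dial(frm,to,close=True):
    cx,cy,a0=np.load("dial.npy")[:3]
    o=lambda k: rot([0,0,-1],[np.cos(a0-k+np.pi/2),np.sin(a0-k+np.pi/2),0])
    manip.set_gripper(.044,20)
    manip.move_pose([cx,cy,.16],o(frm)); manip.move_linear([cx,cy,.078],.08)
    print("f",manip.state()["contact_force"].round(2))
    manip.set_gripper(0,15);print("w",manip.state()["gripper_width"])
    n=max(2,int(abs(to-frm)/.26)+1)
    for k in np.linspace(frm,to,n)[1:]:
        manip.move_linear([cx,cy,.078],.03,o(k))
    manip.dwell(.3);s=manip.state();print("M",s["moment"].round(3),s["contact_force"].round(2))
    manip.set_gripper(.044);manip.dwell(.3)
    manip.move_linear([cx,cy,.20],.12)
E
python3 - <<'E'
from h import *
print(manip.state()["clock"])
turn_dial(np.pi/6,0)
manip.move_pose([.42,-.33,.30],rot([0,0,-1],[0,-1,0]))
im,P,T,K=cap("wrist");cv2.imwrite("pics/w2.png",im)
print(manip.state()["clock"],manip.state()["joint_pos"].round(2))
E
```

```text
3.6333
f [0.87 0.85 0.36]
w 0.013855849166887107
M [ 0.494  0.239 -0.033] [-0.86  4.07  5.43]
12.6083 [-0.71 -0.04  1.83 -0.    1.35  0.86]
```

View pics/w2.png

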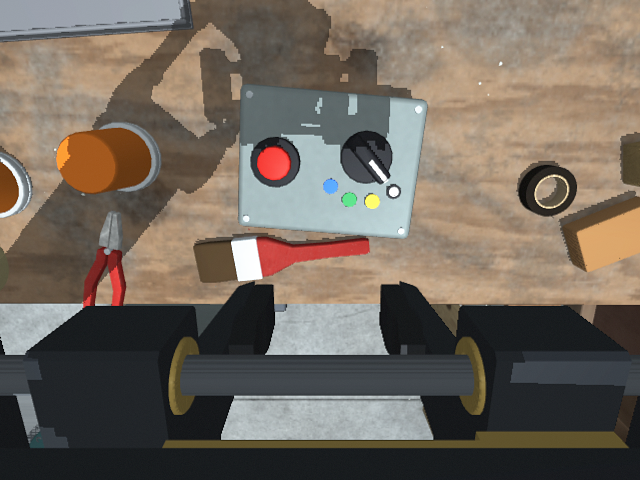

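Dial is at off: the pointer near (380,175) aims at the white dot at (393,191). Next I'll fit the peg tips and hang the first cup.

```bash
cat > hang.py <<'E'
from h import *
D=rot([0,0,-1],[1,0,0])
def find(x,y):
    "look from above the expected spot, return nearest cup on the bench"
    manip.move_pose([x,y+.034,.28],D); manip.dwell(.15)
    im,P,T,K=cap("wrist"); cv2.imwrite("pics/find.png",im)
    c=[k for k in cups(im,P) if .07<k[2]<.095 and k[3][0]<.53]
    c.sort(key=lambda k:np.hypot(k[3][0]-x,k[3][1]-y)); print(c[:2]); return c[0][3][:2]
def hang(x,y,i):
    tips=np.load("tips.npy");a=np.load("axis.npy");tip=tips[i]
    x,y=find(x,y)
    manip.set_gripper(.088,20)
    manip.move_pose([x,y,.13],D);manip.move_linear([x,y,.035],.1)
    manip.set_gripper(.03,20);w=manip.state()["gripper_width"];print("w",w)
    if not .055<w<.066: print("BAD GRASP");return False
    manip.move_linear([x,y,.2],.15)
    ay=np.cross([0,1,0],a)if 0 else np.array([1,0,0.]);O=rot(-a,[-a[0],-a[1],0])
    seat=tip-.041*a
    manip.move_pose(seat+.11*a+[0,0,.02],O);manip.dwell(.2)
    f0=manip.state()["contact_force"]
    manip.move_linear(seat+.012*a,.12);manip.dwell(.1)
    print("f pre",(manip.state()["contact_force"]-f0).round(2))
    for d in np.arange(.010,-.0101,-.002):
        manip.move_linear(seat+d*a,.04);manip.dwell(.05)
        f=(manip.state()["contact_force"]-f0)@a
        if f>6: break
    print("seat d",d,"f",round(f,2))
    manip.set_gripper(.088);manip.dwell(.3)
    h=np.array([a[0],a[1],0]);h-=a*(h@a);h/=np.linalg.norm(h)
    p=seat+d*a+.005*h
    manip.move_linear(p,.05);manip.move_linear(p+.11*a,.12)
    print("clock",manip.state()["clock"]);return True
E
python3 - <<'E'
from hang import *
from scipy.optimize import least_squares
ya=np.radians(3.7);a=np.array([-np.sin(.4363)*np.cos(ya),-np.sin(.4363)*np.sin(ya),np.cos(.4363)])
res=[]
for n in("top","side"):
    P=np.load(f"{n}0.npy");r=[]
    for y in(.197,.093,-.011,-.115):
        Q=P[(P[...,2]>.105)&(P[...,2]<.15)&(P[...,0]>.5)&(P[...,0]<.68)&(abs(P[...,1]-y)<.04)]
        t=Q@a;q=Q[t>np.percentile(t,90)-.005];r.append(np.r_[(q.min(0)+q.max(0))/2]);print(n,len(q),r[-1].round(4),(q.max(0)-q.min(0)).round(3))
    res.append(r)
res=np.mean(res,0);p=np.polyfit(res[:,1],res[:,0],1);print(p,np.degrees(np.arctan(-p[0])))
res[:,0]=np.polyval(p,res[:,1]);res[:,2]=.13;print(res.round(4),np.linalg.norm(np.diff(res,axis=0),axis=1))
np.save("tips.npy",res);np.save("axis.npy",a)
hang(.448,.159,1)
im,_,_,_=cap("side");w=cap("wrist")[0];cv2.imwrite("pics/s1.png",np.hstack([im[150:320,150:500],w[::2,::2][:170]]))
E
```

```text
top 55 [0.5989 0.1964 0.1296] [0.022 0.025 0.014]
top 60 [0.6058 0.0938 0.1295] [0.024 0.023 0.015]
top 60 [ 0.6117 -0.0122  0.129 ] [0.023 0.023 0.018]
top 57 [ 0.6174 -0.1158  0.1294] [0.022 0.023 0.015]
side 27 [0.5938 0.1959 0.1293] [0.027 0.022 0.014]
side 30 [0.6017 0.0938 0.1297] [0.025 0.025 0.014]
side 26 [ 0.6044 -0.0085  0.1311] [0.025 0.022 0.012]
side 24 [ 0.6151 -0.1156  0.1321] [0.023 0.022 0.017]
[-0.06151563  0.60862077] 3.5201498977188366
[[ 0.5966  0.1961  0.13  ]
 [ 0.6029  0.0938  0.13  ]
 [ 0.6093 -0.0104  0.13  ]
 [ 0.6157 -0.1157  0.13  ]] [0.10253621 0.1043757  0.10548664]
[(array([328., 231.]), np.int32(3608), np.float64(0.0812), array([0.4492, 0.1599, 0.0789]), array([0.056, 0.057, 0.007])), (array([333., 422.]), np.int32(1797), np.float64(0.0746), array([0.4535, 0.0645, 0.2199]), array([0.035, 0.292, 0.303]))]
w 0.06292505099539378
f pre [-0.4   0.27 -1.33]
seat d -0.002 f 10.98
clock 25.2833
```

View pics/s1.png

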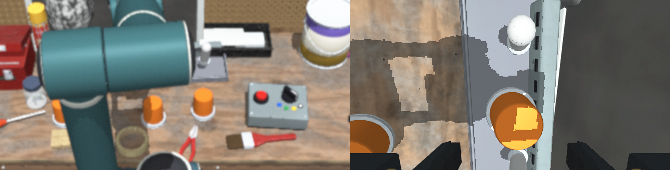

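The wrist view shows the cup hanging on peg 2, and it seated at the expected depth. I'll do the remaining three the same way.

```bash
sed -i 's/if .07<k\[2\]<.095 and k\[3\]\[0\]<.53\]/if .07<k[2]<.095 and k[3][0]<.53 and .045<k[4][:2].min() and k[4][:2].max()<.07]/' hang.py
python3 - <<'E'
from hang import *
for x,y,i in((.426,.324,0),(.422,.049,2),(.452,-.103,3)):
    if not hang(x,y,i): break
manip.move_pose([.40,-.3,.33],rot([0,0,-1],[0,-1,0]))
im,P,T,K=cap("top");
for c in cups(im,P): print(c)
im2,P2,_,_=cap("side")
for c in cups(im2,P2): print(c)
cv2.imwrite("pics/t2.png",np.hstack([im[130:330,150:500],im2[130:330,180:530]]))
print(manip.state()["clock"])
E
```

```text
[(array([329., 230.]), np.int32(3631), np.float64(0.0813), array([0.4274, 0.3251, 0.079 ]), array([0.057, 0.057, 0.007]))]
w 0.06487438899911817
f pre [-0.06 -0.8   0.05]
seat d -0.002 f 12.98
clock 36.9
[(array([331., 233.]), np.int32(3656), np.float64(0.0813), array([0.4244, 0.0496, 0.0788]), array([0.057, 0.057, 0.007]))]
w 0.06635115919699158
BAD GRASP
(array([360., 243.]), np.int32(372), np.float64(0.0838), array([ 0.4632, -0.1035,  0.0818]), array([0.052, 0.052, 0.008]))
(array([113., 274.]), np.int32(320), np.float64(0.0311), array([0.3851, 0.5445, 0.0296]), array([0.037, 0.086, 0.009]))
(array([429., 196.]), np.int32(576), np.float64(0.3765), array([ 0.3888, -0.2978,  0.3754]), array([0.04 , 0.056, 0.01 ]))
(array([353., 250.]), np.int32(455), np.float64(0.0852), array([ 0.4589, -0.1037,  0.0845]), array([0.057, 0.052, 0.011]))
(array([139., 275.]), np.int32(252), np.float64(0.0336), array([0.3781, 0.5474, 0.0325]), array([0.039, 0.08 , 0.01 ]))
42.1167
```

View pics/t2.png

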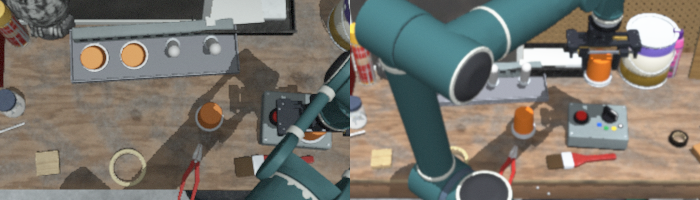

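Two cups hang on pegs 1 and 2, and one stands at px (210,115) of the left crop. My width limit was too tight, so the loop stopped with cup 3 still in the jaws, now above the box. I'll check how it sits in the grip.

```bash
python3 - <<'E'
from h import *
im,P,T,K=cap("wrist");cv2.imwrite("pics/w3.png",im)
im2,P2,_,_=cap("side");cv2.imwrite("pics/s3.png",cv2.resize(im2[130:260,520:640],None,fx=4,fy=4))
s=manip.state();print(s["tool_pos"],s["contact_force"],s["gripper_width"],T[:3,3])
for n,p in(("w",P),):
    m=(cv2.inRange(cv2.cvtColor(im,cv2.COLOR_BGR2HSV),(5,150,100),(20,255,255))>0)&(abs(p[...,2]-.35)<.1)&(np.hypot(p[...,0]-.4,p[...,1]+.3)<.06)
    Q=p[m];print(len(Q),Q.min(0),Q.max(0)) if len(Q) else print("none")
E
```

```text
[ 0.40012336 -0.29915465  0.32905803] [ 0.43098898  0.15188976 -1.24752759] 0.06608091502151305 [ 0.47180865 -0.29956476  0.47452295]
24347 [ 0.37227754 -0.32805403  0.3059008 ] [ 0.43171005 -0.2701776   0.41999802]
```

View pics/w3.png

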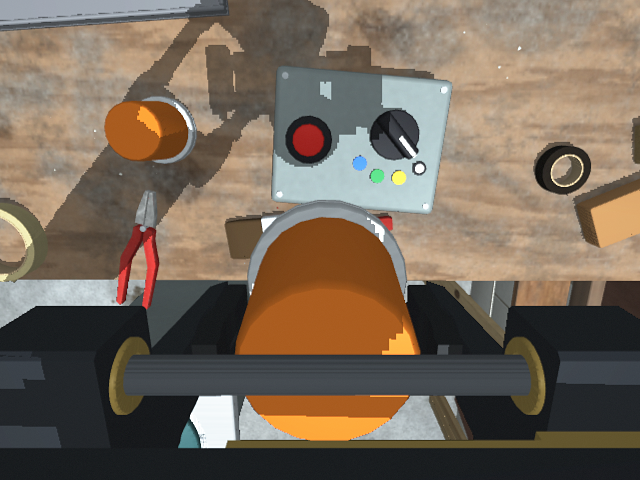

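View pics/s3.png

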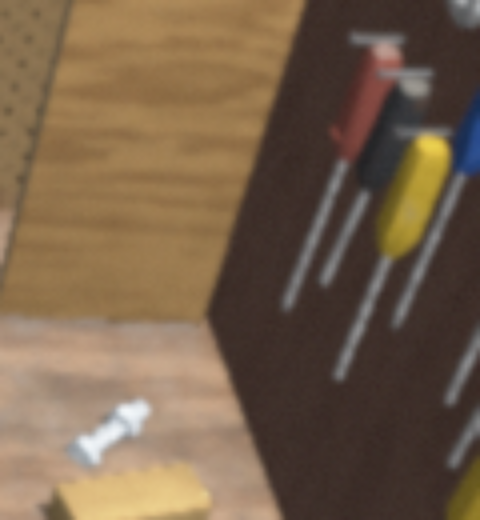

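Cup 3 is held upright and at the nominal height (collar at (325,250)), so I'll carry on to peg 3.

```bash
sed -i 's/.055<w<.066/.055<w<.071/; s/^    manip.move_linear(\[x,y,.2\],.15)$/    manip.move_linear([x,y,.2],.15)\n    return place(i)\ndef place(i):\n    tips=np.load("tips.npy");a=np.load("axis.npy");tip=tips[i]/' hang.py
python3 - <<'E'
from hang import *
manip.move_pose([.43,0,.28],D)
place(2)
hang(.46,-.103,3)
manip.move_pose([.40,-.3,.33],rot([0,0,-1],[0,-1,0]))
im,P,T,K=cap("top");np.save("t4.npy",P)
for c in cups(im,P): print(c)
im2,P2,_,_=cap("side");np.save("s4.npy",P2);cv2.imwrite("pics/s4full.png",im2);cv2.imwrite("pics/t4full.png",im)
cv2.imwrite("pics/t4.png",np.hstack([cv2.resize(im[130:300,200:400],(400,340)),cv2.resize(im2[150:320,230:430],(400,340))]))
print(manip.state()["clock"])
E
```

```text
f pre [ 1.58  0.8  -0.14]
seat d -0.002 f 11.39
clock 49.7
[(array([333., 237.]), np.int32(3660), np.float64(0.0811), array([ 0.4633, -0.1058,  0.0787]), array([0.058, 0.057, 0.007]))]
w 0.06230186476838901
f pre [-0.01  0.57  0.44]
seat d -0.002 f 11.31
clock 60.5417
(array([113., 274.]), np.int32(317), np.float64(0.0313), array([0.3851, 0.5511, 0.0331]), array([0.037, 0.073, 0.015]))
61.9417
```

View pics/t4.png

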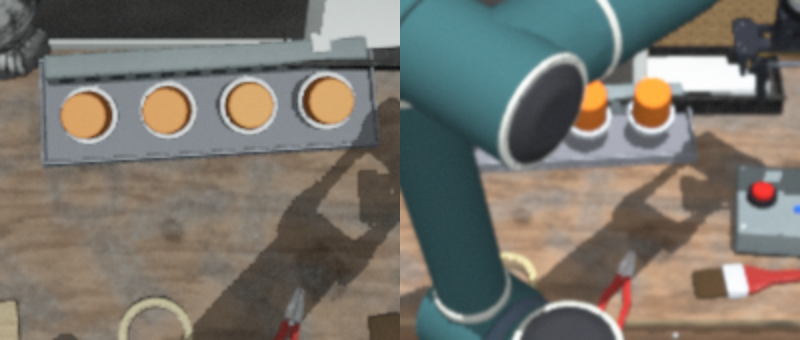

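All four cups hang in a row on the pegs. I'll check the seating heights, then turn the dial to green.

```bash
python3 - <<'E'
from h import *
im=cv2.imread("pics/t4full.png");P=np.load("t4.npy");a=np.load("axis.npy");tips=np.load("tips.npy")
hsv=cv2.cvtColor(im,cv2.COLOR_BGR2HSV);m=cv2.inRange(hsv,(5,80,90),(22,255,255))>0
ok=True
for t in tips:
    Q=P[m&(np.hypot(P[...,0]-t[0],P[...,1]-t[1])<.012)];z=np.nanmean(Q[:,2]);print(len(Q),Q.mean(0).round(4),z.round(4),t.round(3))
    ok&=abs(z-.137)<.008
print(ok)
if ok:
    turn_dial(0,np.pi/3)
    manip.move_pose([.42,-.33,.30],rot([0,0,-1],[0,-1,0]))
    im,P,T,K=cap("wrist");cv2.imwrite("pics/w5.png",im)
    print(manip.state()["clock"])
E
```

```text
75 [0.5965 0.1958 0.1335] 0.1335 [0.597 0.196 0.13 ]
77 [0.603  0.0939 0.133 ] 0.133 [0.603 0.094 0.13 ]
72 [ 0.6089 -0.0106  0.1339] 0.1339 [ 0.609 -0.01   0.13 ]
78 [ 0.6158 -0.1158  0.1331] 0.1331 [ 0.616 -0.116  0.13 ]
True
f [ 0.53 -0.03  0.63]
w 0.013744369968234894
M [ 0.506  0.517 -0.012] [-1.73  2.96  5.77]
69.8417
```

View pics/w5.png

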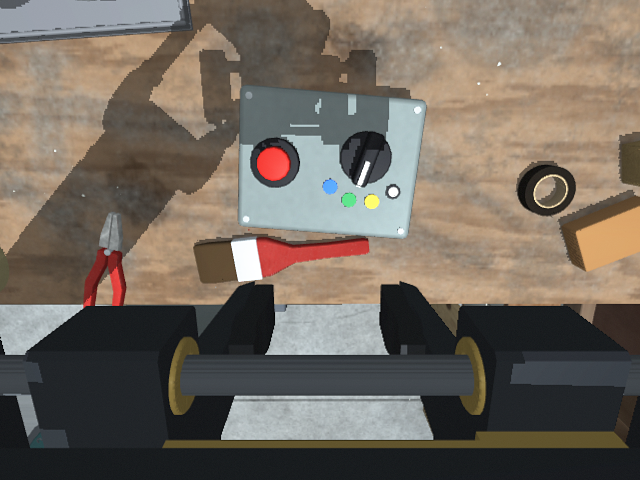

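The pointer line runs from (368,163) to (358,186) and appears to aim at green (348,200). I'll confirm the angle with numbers and, if it's good, press the button.

```bash
python3 - <<'E'
from h import *
d=np.load("dial.npy")
im,P,T,K=cap("wrist")
# white line on bar
g=im[150:200,335:395].min(2);v,u=np.nonzero(g>170);px=np.c_[u+335,v+150]
W=onplane(px,T,K,.095)[:,:2];W=W[np.hypot(*(W-d[:2]).T)<.027];c=W.mean(0)
ev,V=np.linalg.eigh(np.cov(W.T));dr=V[:,1]*np.sign(V[:,1]@(c-d[:2]))
ang=np.degrees(np.arctan2(dr[1],dr[0]))%360;print(len(W),ang,"want",np.degrees(d[2])-60,np.degrees(np.arctan2(*(c-d[:2])[::-1]))%360)
if len(W)>15 and abs(ang-np.degrees(d[2])+60)<7:
    bx,by=d[3:5];D=rot([0,0,-1],[0,-1,0])
    manip.set_gripper(0,10)
    manip.move_pose([bx,by,.14],D);manip.move_linear([bx,by,.088],.08);manip.dwell(.2)
    f0=manip.state()["contact_force"][2]
    for z in np.arange(.084,.065,-.001):
        manip.move_linear([bx,by,z],.02);manip.dwell(.05);f=manip.state()["contact_force"][2]-f0
        print(round(z,3),round(f,2),manip.state()["tool_pos"][2].round(4))
        if f>13: break
    manip.dwell(.2)
    manip.move_linear([bx,by,.16],.1)
    manip.move_pose([.42,-.33,.30],D)
    im,P,T,K=cap("wrist");t=cap("top")[0]
    cv2.imwrite("pics/w6.png",np.hstack([im[60:300,180:500],cv2.resize(t[140:260,200:400],(400,240))]))
    print(manip.state()["clock"])
E
```

```text
469 275.56811610765936 want 160.45166567680297 192.85474117082532
```

```bash
ls pics
```

```text
find.png
s1.png
s3.png
s4full.png
side0.png
t2.png
t4.png
t4full.png
top0.png
w1.png
w2.png
w3.png
w5.png
```

The threshold picked up box pixels as well (469 of them), so it held off pressing as intended. I'll use a stricter threshold and also check against the line ends I read by eye.

```bash
python3 - <<'E'
from h import *
d=np.load("dial.npy")
im,P,T,K=cap("wrist")
g=(im[150:200,335:395].min(2)>205).astype(np.uint8);k,l,st,c=cv2.connectedComponentsWithStats(g)
i=min(range(1,k),key=lambda i:np.hypot(*(c[i]-[28,25]))+(st[i,4]<15)*99);v,u=np.nonzero(l==i);print(st[i])
W=onplane(np.c_[u+335,v+150],T,K,.095)[:,:2];cc=W.mean(0)
ev,V=np.linalg.eigh(np.cov(W.T));dr=V[:,1]*np.sign(V[:,1]@(cc-d[:2]))
A=lambda v:np.degrees(np.arctan2(v[1],v[0]))%360
h=onplane([[368,163],[358,186]],T,K,.095);ang=A(dr)
print(len(W),ang,"centre dir",A(cc-d[:2]),"hand",A(h[1]-h[0]),"want",np.degrees(d[2])-60)
if abs(A(h[1]-h[0])-np.degrees(d[2])+60)<8 and abs(ang-np.degrees(d[2])+60)<6:
    bx,by=d[3:5];D=rot([0,0,-1],[0,-1,0])
    manip.set_gripper(0,10)
    manip.move_pose([bx,by,.14],D);manip.move_linear([bx,by,.088],.08);manip.dwell(.2)
    f0=manip.state()["contact_force"][2]
    for z in np.arange(.084,.065,-.001):
        manip.move_linear([bx,by,z],.02);manip.dwell(.05);s=manip.state();f=s["contact_force"][2]-f0
        print(round(z,3),round(f,2),s["tool_pos"][2].round(4))
        if f>13: break
    manip.dwell(.2)
    manip.move_linear([bx,by,.16],.1)
    manip.move_pose([.42,-.33,.30],D)
    im=cap("wrist")[0];t=cap("top")[0]
    cv2.imwrite("pics/w6.png",np.hstack([im[60:300,180:500],cv2.resize(t[140:260,200:400],(400,240))]))
    print(manip.state()["clock"])
E
```

```text
[ 22  10  14  27 117]
117 160.3207073887695 centre dir 161.72947783066036 hand 157.6260146092482 want 160.45166567680297
0.084 1.33 0.0839
0.083 -0.53 0.083
0.082 1.33 0.0822
0.081 2.92 0.0812
0.08 4.57 0.0802
0.079 3.48 0.0791
0.078 4.94 0.0781
0.077 5.26 0.0772
0.076 6.88 0.0764
0.075 13.53 0.0763
77.475
```

View pics/w6.png

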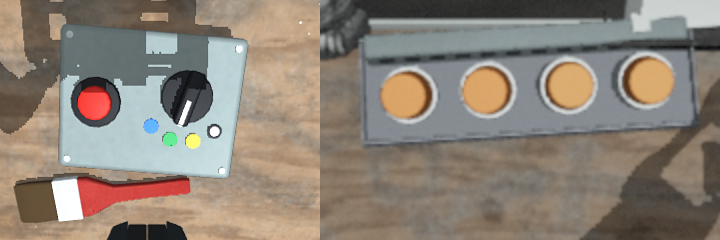

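The button reached its hard stop (13.5 N, about 6 mm of travel) and came back up. The dial still points at green, at (170,139) in the left crop, and all four cups hang. The robot is clear, so I'm handing in.

```bash
python3 -c "
from h import *
print(order.close_job(), manip.state()['clock'])"
```

```text
the job is handed in; nothing more can be done
the job is handed in; nothing more can be done
```

The job is done and handed in at about 77 s of robot time; the hand-in reports no verdict. I turned the dial from yellow to off, hung all four cups on pegs of their own, turned the dial to green, and pressed and released the red button.

**Last checks**
- **Cups:** all four cup tops measured 133–134 mm high right above the peg tips, where a seated cup should be. The final picture still shows all four hanging.
- **Dial:** the pointer measured 160.3°, against 160.5° for the green mark.
- **Button:** it hit its stop at 13.5 N after about 6 mm of travel. In the last picture it looks up again, but I did not measure its height.
- **Robot:** it stopped clear of everything, with the gripper 0.30 m above the bench.
- **Other things on the bench:** the brush, jar and offcut look untouched in the pictures, but I did not measure their positions.

**What went wrong or disagreed**
- **Cup 3:** my grip-width limit was too tight and stopped the loop while the arm held cup 3. It carried the cup over the control box before hanging it normally.
- **Cup 4:** it had shifted about 1 cm since the start, so I located it again before picking it up.
- **Dial check:** the first automatic check of the green position failed because it picked up pixels from the box top. I repeated it with a stricter filter before pressing the button.

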